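Load the drilling jig from the sorting bin

TASK

Take the two long stepped aluminium blanks out of the sorting bin and load the drilling jig with them, one on each seat: lying flat and square on the middle of the seat between its cheeks, step side up, with the low end towards the thick cheek. Lower them onto the seats rather than dropping them, leave the plain block and the short block in the bin, and do not disturb the other things on the desk. In the bin a blank can only be taken by its ends, and on the seat only by its long sides, so set it down on a free spot of the desk in between and take it again the other way.

Things in the scene. Friction and masses are not known exactly. Their poses are not given: they have to be found in the camera images.
- bin: open grey bin, fixed, 138 (x) x 172 (y) x 42 mm high, walls, floor and 3 full-height dividers 4 mm thick. Origin: centre of underside. Four compartments, 130 mm long (x), 38 mm wide (y), centres at y = +63, +21, -21, -63 mm. Each holds one block, in any order, lying flat on the floor, lengthwise, within 15 mm of the middle; fingers fit only beyond a block's ends, not beside it
- jig: dark steel drilling jig, fixed to the desk: a base plate 100 (x) x 140 (y) x 6 mm with two raised seats. Origin: underside, on the plate's middle line, midway between the seats. See nest0 and nest1
- nest0 (a point): centre of the top of a jig seat, 18 mm above the desk, at y = +42 mm of the jig, axes as the jig's. The seat is 56 (x) x 28 (y) mm, 12 mm above the base plate, open on its long sides (y), closed at both ends by upright cheeks 28 mm wide with tops 50 mm above the desk: thick (16 mm) at +x, thin (5 mm) at -x. A blank has 3 mm of play at each end: no room for fingers there
- nest1 (a point): centre of the top of a jig seat, 18 mm above the desk, at y = -42 mm of the jig, axes as the jig's. The seat is 56 (x) x 28 (y) mm, 12 mm above the base plate, open on its long sides (y), closed at both ends by upright cheeks 28 mm wide with tops 50 mm above the desk: thick (16 mm) at +x, thin (5 mm) at -x. A blank has 3 mm of play at each end: no room for fingers there
- blank_a: one of the two long stepped blanks: bare aluminium, 50 (x) x 26 (y) x 24 mm high, about 70 g. Origin: centre of its underside, z up. Its top is stepped: the 20 mm of length at the +x end is only 13 mm high, the other 30 mm is 24 mm high. Its low end may start towards either end of its compartment
- blank_a_low (a point): middle of the top of the low step of blank_a: 20 mm towards +x from its origin, 13 mm up
- blank_b: the other long stepped blank, the same shape: bare aluminium, 50 (x) x 26 (y) x 24 mm high, about 70 g. Origin: centre of its underside, z up. Its top is stepped: the 20 mm of length at the +x end is only 13 mm high, the other 30 mm is 24 mm high. Its low end may start towards either end of its compartment
- blank_b_low (a point): middle of the top of the low step of blank_b: 20 mm towards +x from its origin, 13 mm up
- plain_block: look-alike to leave in the bin: bare aluminium, 50 x 26 x 24 mm, no step. Origin: centre of its underside
- short_block: look-alike to leave in the bin: bare aluminium stepped block, but only 36 mm long (26 wide, 24 high). Origin: centre of its underside
- tape_roll: bystander on the desk, loose: roll of masking tape lying flat, 90 mm diameter, 25 mm high. Origin: centre of its underside
- mug: bystander on the desk, loose: white mug standing, 72 mm diameter, 85 mm high, with a handle sticking out about 35 mm on its +y side. Origin: centre of its underside
- glue: bystander on the desk, loose: standing white glue bottle, 48 mm diameter, 110 mm high. Origin: centre of its underside
- concrete_cube: bystander on the desk, loose: concrete test cube, 60 mm on a side. Origin: centre of its underside
- phone_case: bystander on the desk, loose: black phone case lying flat, 150 (x) x 75 (y) x 14 mm. Origin: centre of its underside
- card_box: bystander on the desk, loose: small card box lying flat, 90 (x) x 60 (y) x 22 mm. Origin: centre of its underside
- board_eraser: bystander on the desk, loose: whiteboard eraser, 120 (x) x 50 (y) x 32 mm. Origin: centre of its underside
- try_square: bystander on the desk, loose: try square lying flat, about 140 (x) x 80 (y) x 14 mm. Origin: centre of its underside
Things that resemble listed ones, but are neither listed nor needed, are in the scene too. What is shaped like the bin but yellow is not meant. Leave any yellow look-alike of the short_block alone.

How it is judged (in metres and radians):
At the end, for the whole second after the job is handed in: One long stepped blank on each seat: centred within 5 mm, resting on it (3 mm), flat (0.08 rad), aligned with it (0.12 rad), low end to the thick cheek; both released and at rest; plain and short blocks still in the bin ((((x of blank_a in the frame of nest0 between -0.005 and 0.005 m and y of blank_a in the frame of nest0 between -0.005 and 0.005 m and z of blank_a in the frame of nest0 between -0.003 and 0.003 m and angle between the x axis of blank_a and the x axis of nest0, either way round below 0.12 rad and angle between blank_a's own z axis and vertical below 0.08 rad and x of blank_a_low in the frame of nest0 above 0.01 m) and (x of blank_b in the frame of nest1 between -0.005 and 0.005 m and y of blank_b in the frame of nest1 between -0.005 and 0.005 m and z of blank_b in the frame of nest1 between -0.003 and 0.003 m and angle between the x axis of blank_b and the x axis of nest1, either way round below 0.12 rad and angle between blank_b's own z axis and vertical below 0.08 rad and x of blank_b_low in the frame of nest1 above 0.01 m)) or ((x of blank_a in the frame of nest1 between -0.005 and 0.005 m and y of blank_a in the frame of nest1 between -0.005 and 0.005 m and z of blank_a in the frame of nest1 between -0.003 and 0.003 m and angle between the x axis of blank_a and the x axis of nest1, either way round below 0.12 rad and angle between blank_a's own z axis and vertical below 0.08 rad and x of blank_a_low in the frame of nest1 above 0.01 m) and (x of blank_b in the frame of nest0 between -0.005 and 0.005 m and y of blank_b in the frame of nest0 between -0.005 and 0.005 m and z of blank_b in the frame of nest0 between -0.003 and 0.003 m and angle between the x axis of blank_b and the x axis of nest0, either way round below 0.12 rad and angle between blank_b's own z axis and vertical below 0.08 rad and x of blank_b_low in the frame of nest0 above 0.01 m))) and linear speed of each of blank_a, blank_b below 0.02 m/s and contact force between each of blank_a, blank_b and the fingers below 0.05 N and distance between each of plain_block, short_block and bin below 0.1 m); the robot touches nothing.
It fails at once if a blank dropped onto a seat (let go more than 8 mm above it) ((horizontal distance between blank_a and nest0 below 0.03 m and z of blank_a in the frame of nest0 between 0.008 and 0.06 m and contact force between blank_a and the fingers below 0.05 N) or (horizontal distance between blank_a and nest1 below 0.03 m and z of blank_a in the frame of nest1 between 0.008 and 0.06 m and contact force between blank_a and the fingers below 0.05 N) or (horizontal distance between blank_b and nest0 below 0.03 m and z of blank_b in the frame of nest0 between 0.008 and 0.06 m and contact force between blank_b and the fingers below 0.05 N) or (horizontal distance between blank_b and nest1 below 0.03 m and z of blank_b in the frame of nest1 between 0.008 and 0.06 m and contact force between blank_b and the fingers below 0.05 N)).
It fails at once if the plain or the short block taken out of the bin (height (world z) of any of plain_block, short_block above 0.04 m).
It fails at once if a bystander moved by more than 20 mm (distance of any of tape_roll, mug, glue, concrete_cube, phone_case, card_box, board_eraser, try_square from where it was at the start of the episode above 0.02 m).
It also fails if it takes over 72 s, if anything falls off the work surface, if the arm or the gripper's body presses on something with over 40 N, if the wrist force passes 120 N, or if a joint passes its speed limit or range.

ROBOT

A 6-joint arm with a two-finger parallel gripper is mounted at the origin on the work surface. World frame = base frame: x ahead of the robot, y to its left, z up, the work surface at z = 0. Lengths are in mm, angles in rad, forces in N, time in s.
With the tool pointing down it reaches from about 250 to 775 mm from the base axis. Payload 4 kg.
Tool frame: the origin (TCP) lies at the very end of the fingers, on their centre line; the grasp point (between the pads) lies 19 mm behind it (grip_point_offset is the distance from the TCP to the grasp point, in mm); z points along the fingers, y is the direction in which the jaws open and shut (so a half turn about z gives the same grasp; the last joint's range is limited). The gripper opens to 85 mm and grips with 20 to 120 N. Pads are 22 mm wide; open, the fingers measure 114 mm over their backs; the gripper's body (76 mm by 85 mm) begins 54 mm behind the grasp point. The pads swing forward as they close: fully open they stand 13 mm farther back than shut.
Start: joints at [1.099, 0.087, 1.371, -0, 1.684, -0.103], TCP at [198.283, 513.032, 231.341] pointing down, gripper open.
Joint ranges: [-3.1, 3.1], [-0.76, 2.03], [0.27, 2.55], [-1.08, 4.22], [0.17, 2.65], [-2.57, 2.57]. Speed limits (rad/s): [2.79, 2.79, 3.14, 3.14, 3.14, 3.14].

INTERFACE

Orientations are given as a rotation vector (axis times angle).
In Python, from rig import * gives the robot as it stands. The module is installed in compiled form; this text tells all that it offers.
- The arm moves only by the tool send_rows, never from a script. Its argument "plan" is a list of rows, each an object of numbers: "fingers": the closure, from 0 (fully open) to 1 (shut); "tx", "ty", "tz": the shift along the tool's x, y, z in cm; "twist": the turn about the tool's z in degrees. A call has 1 to 12 rows; each row is the pose to reach, as a shift and turn from the pose commanded when the call began, along the tool's axes at that moment; what a row does not reach only later rows make up. A row lasts 1/8 s, in which the tool goes at most 62.5 mm and 10.7 degrees, less where a joint would pass 70% of its speed; a pose out of reach is approached as far as the arm can. A call with a gripper value outside its range is refused whole. The fingers move at their own pace and stop on an object; the grip force is fixed at half the most. Time passes only in rows, so rows that repeat a pose let the fingers close. It gives the time, the measured TCP pose, the force and the opening at its end, in the units of the state.
- state(): the state, without advancing time (a new reading comes with each control period).
- snapshot(name): name is "side" or "top" or "wrist"; returns a dict with "frame" (420x560x3 uint8, red, green, blue), "mtx" (3x3 intrinsics, pixels), "k1" (the pictures are not rectified: a ray, as slopes to the right and down, at radius r is drawn at 1 + k1 r^2 times it, then the intrinsics apply), "R" (3x3) and "t" (3): a world point X has camera coordinates R X + t; the wrist camera has in their place "tool_from_camera" (4x4, takes a point from camera to tool coordinates, whose origin is the TCP and whose axes are the flange's). Camera axes: x right, y down, z forward; pixel columns grow to the right and rows downward; lengths in mm; the calibration is good to about 2 mm. A picture is of the moment at which its call begins: read the wrist's pose just before it. There is no depth.
- finish_job(): hands the job in, once; it reports no verdict.
Trained networks look in the newest picture that a camera, given by its name, has taken for a name from the list of things; names that differ only in an ending like _2 or _b are one class to them, and where a whole thing is asked for, a point or a joint stands for the part that bears it (a point fixed in the world has none). Each returns a list of dicts, best first, with "conf" (0 to 1); they miss things now and then, are a little off and sometimes report something else, mostly with a low value. They report only what shows in the picture. A call takes as long as a camera call. They do not tell look-alikes from the thing itself.
- silhouettes(label, camera): "pixels" (420x560 bool, what is visible of it) and "box" ([left, top, width, height] in pixels, round what is visible of it).
The state is a dict: "time_s": time; "joints": joint angles; "joint_vel": joint speeds; "tau": joint torques, N m; "position": TCP position; "eef_rot": TCP orientation; "ft_force": force on the tool from outside, world axes, zero at the start; "ft_torque": the same for the moment, N m; "gripper_width": opening from 0.0 (shut) to 1.0 (fully open).
Only numpy, scipy, OpenCV 4.12 (cv2) and the standard library are available. Lean on these libraries where they do the work, as an engineer would, in place of code of your own. Each camera call takes 0.05 s, during which the arm holds its last target. There are 200 camera calls.

## Working session

There is one attempt and no reset: what is moved stays moved. The work goes in short steps, Python scripts to look and compute and a tool call to move; the robot and the scene stay as the last step left them, time stands still between calls to the robot, and variables do not carry over. Pictures are saved under pics/ and viewed, about 8 in all and at most 12, crops included, and the job is handed in when it is done.

Besides the shell and the picture viewer there is one more tool, called after "Call:" as a command line: name --argument value ..., lists and objects as JSON in quotes. send_rows: Moves the arm, as the interface text tells. Its arguments: {"type":"object","properties":{"plan":{"type":"array","items":{"type":"object","properties":{"fingers":{"type":"number"},"tx":{"type":"number"},"ty":{"type":"number"},"tz":{"type":"number"},"twist":{"type":"number"}}}}},"required":["plan"]}

```bash
mkdir -p pics; cat > h.py <<'E'
from rig import *
import numpy as np, cv2
from scipy.spatial.transform import Rotation as Ro
def cam(name):
    st=state(); s=snapshot(name)
    if name=='wrist':
        M=np.array(s['tool_from_camera']); Rt=Ro.from_rotvec(st['eef_rot']).as_matrix(); p=np.array(st['position'])
        Rc=Rt@M[:3,:3]; c=Rt@M[:3,3]+p
    else:
        R=np.array(s['R']); Rc=R.T; c=-R.T@np.array(s['t'])
    s['Rc']=Rc; s['c']=c; return s
def p2w(s,uv,z):
    K=np.array(s['mtx']); uv=np.atleast_2d(np.array(uv,float))
    d=np.c_[(uv[:,0]-K[0,2])/K[0,0],(uv[:,1]-K[1,2])/K[1,1]]; x=d.copy()
    for _ in range(20): x=d/(1+s['k1']*(x**2).sum(1,keepdims=True))
    r=np.c_[x,np.ones(len(x))]@s['Rc'].T
    return s['c']+r*((z-s['c'][2])/r[:,2])[:,None]
def w2p(s,X):
    K=np.array(s['mtx']); q=(np.atleast_2d(X)-s['c'])@s['Rc']; x=q[:,:2]/q[:,2:]
    x=x*(1+s['k1']*(x**2).sum(1,keepdims=True)); return x*[K[0,0],K[1,1]]+[K[0,2],K[1,2]]
def save(s,n,crop=None,f=1):
    im=s['frame'][:,:,::-1]
    if crop: l,t,w,h=crop; im=im[t:t+h,l:l+w]
    cv2.imwrite(f'pics/{n}.png',cv2.resize(im,None,fx=f,fy=f,interpolation=cv2.INTER_CUBIC))
E
python3 - <<'E'
from h import *
st=state(); print(st['position'],st['eef_rot'],st['gripper_width'],st['time_s'])
print(Ro.from_rotvec(st['eef_rot']).as_matrix().round(2))
s=cam('top'); save(s,'top',None,1.4); print(s['c'],s['Rc'].round(3),s['mtx'],s['k1'])
for n,z in [('bin',42),('jig',20),('tape_roll',25),('mug',80),('glue',100),('concrete_cube',60),('phone_case',14),('card_box',22),('board_eraser',32),('try_square',14),('blank_a',20),('short_block',20)]:
    for d in silhouettes(n,'top'):
        b=d['box']; print(n,round(d['conf'],2),b,p2w(s,[[b[0],b[1]],[b[0]+b[2],b[1]+b[3]]],z)[:,:2].round(0).tolist())
w=cam('wrist'); print(w['c'],w['Rc'].round(2),w['mtx'],np.array(w['tool_from_camera']).round(2))
E
```

```text
[198.04498901 512.55282173 230.11269702] [-0.57589341 -3.08774447  0.00344951] 0.99849767218702 0.0
[[-0.93  0.36 -0.  ]
 [ 0.36  0.93 -0.  ]
 [ 0.   -0.   -1.  ]]
[ 318.44575306   15.39280027 1168.29603996] [[ 0.029 -0.986  0.165]
 [-0.999 -0.035 -0.032]
 [ 0.037 -0.164 -0.986]] [[397.23663117   0.         286.5247466 ]
 [  0.         397.23663117 205.15553751]
 [  0.           0.           1.        ]] -0.10035375028808545
bin 0.89 [103.5, 245.5, 74.2, 66.4] [[372.0, 497.0], [197.0, 272.0]]
bin 0.62 [170.9, 174.1, 65.4, 53.4] [[586.0, 318.0], [437.0, 120.0]]
tape_roll 0.54 [334.0, 254.9, 31.0, 25.0] [[369.0, -162.0], [300.0, -253.0]]
mug 0.85 [279.3, 121.4, 26.3, 42.7] [[745.0, 8.0], [620.0, -70.0]]
mug 0.17 [336.4, 121.8, 53.7, 24.1] [[751.0, -158.0], [685.0, -316.0]]
glue 0.54 [265.6, 228.4, 18.1, 22.5] [[431.0, 36.0], [373.0, -15.0]]
concrete_cube 0.94 [192.7, 253.0, 28.7, 28.1] [[360.0, 236.0], [286.0, 152.0]]
concrete_cube 0.62 [321.4, 172.4, 53.4, 52.3] [[603.0, -118.0], [456.0, -273.0]]
phone_case 0.8 [117.6, 159.1, 29.7, 49.2] [[634.0, 492.0], [488.0, 388.0]]
card_box 0.55 
[... 332 characters left out ...]
[547.0, 216.0], [500.0, 188.0]]
blank_a 0.69 [276.3, 123.1, 27.0, 41.4] [[763.0, 17.0], [635.0, -68.0]]
blank_a 0.6 [188.0, 187.3, 11.9, 15.8] [[553.0, 270.0], [508.0, 232.0]]
short_block 0.7 [213.7, 148.9, 10.1, 11.3] [[674.0, 202.0], [640.0, 169.0]]
short_block 0.55 [175.3, 200.0, 11.8, 8.3] [[514.0, 305.0], [491.0, 268.0]]
[122.5294378  541.63376321 373.65748999] [[ 0.36  0.89  0.29]
 [ 0.93 -0.34 -0.11]
 [-0.    0.32 -0.95]] [[354.54312133   0.         280.49336246]
 [  0.         354.54312133 215.74564871]
 [  0.           0.           1.        ]] [[   0.     -0.95   -0.32   80.96]
 [   1.      0.     -0.     -0.62]
 [   0.     -0.32    0.95 -142.26]
 [   0.      0.      0.      1.  ]]
```

View pics/top.png

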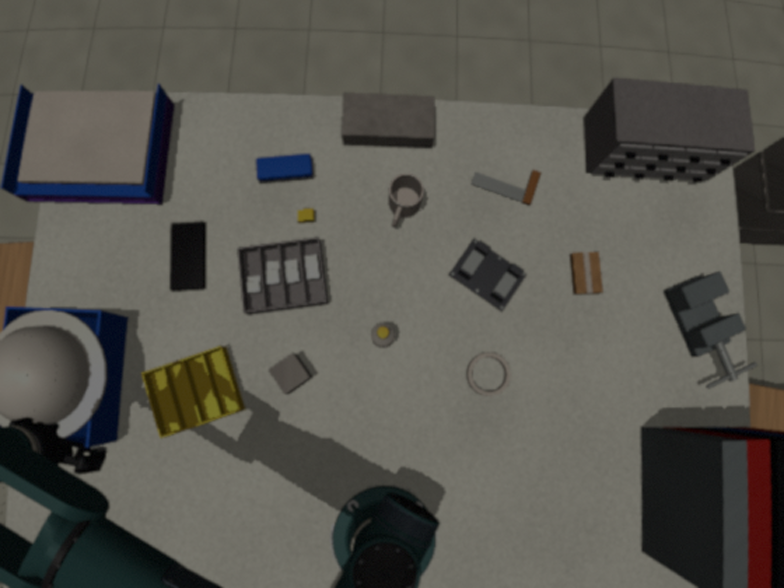

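The grey bin is at about px (203,197) unscaled, and the jig at about (348,195), rotated about 30°. The yellow bin and the small yellow block are decoys. I'll take a wrist view over the grey bin.

Call:
send_rows --plan '[{"tx":-6,"ty":-2.5,"tz":-3,"twist":9,"fingers":0},{"tx":-12,"ty":-5,"tz":-5,"twist":19,"fingers":0},{"tx":-18,"ty":-8,"tz":-6,"twist":29,"fingers":0},{"tx":-24,"ty":-11,"tz":-6,"twist":38,"fingers":0},{"tx":-30,"ty":-13.5,"tz":-6,"twist":48,"fingers":0},{"tx":-35,"ty":-16,"tz":-5,"twist":57,"fingers":0},{"tx":-40.8,"ty":-18.7,"tz":-4,"twist":67,"fingers":0},{"tx":-40.8,"ty":-18.7,"tz":-4,"twist":67,"fingers":0},{"tx":-40.8,"ty":-18.7,"tz":-4,"twist":67,"fingers":0}]'

```text
time_s: 1.82
position: [511.9, 190.7, 270.6]
eef_rot: [-2.185, -2.255, 0.002]
ft_force: [-0.3, 0.4, 0.5]
gripper_width: 1.001
```

```bash
python3 - <<'E'
from h import *
st=state(); print(st['position'],st['joints'],st['time_s']); print(Ro.from_rotvec(st['eef_rot']).as_matrix().round(3))
s=cam('wrist'); save(s,'w1',None,1.4)
for n,z in [('bin',42),('blank_a',20),('short_block',20),('plain_block',24)]:
    for d in silhouettes(n,'wrist'):
        b=d['box'];r=cv2.minAreaRect(np.argwhere(d['pixels'])[:,::-1].astype(np.float32)); print(n,round(d['conf'],2),b,p2w(s,cv2.boxPoints(r),z)[:,:2].round(0).tolist())
import pickle; pickle.dump(s,open('w1.pkl','wb'))
E
```

```text
[511.87162709 190.69432374 270.64323537] [2.52446130e-01 7.56998477e-02 1.30583239e+00 6.21735504e-04
 1.76159754e+00 2.21060339e-01] 1.825
[[-0.031  1.    -0.002]
 [ 1.     0.031  0.   ]
 [ 0.    -0.002 -1.   ]]
bin 0.81 [217.3, 47.5, 150.0, 178.3] [[444.0, 304.0], [578.0, 325.0], [618.0, 158.0], [465.0, 131.0]]
bin 0.59 [0.0, 0.0, 156.9, 76.4] [[237.0, 357.0], [390.0, 357.0], [386.0, 291.0], [225.0, 289.0]]
blank_a 0.67 [278.5, 105.2, 47.2, 29.6] [[507.0, 260.0], [556.0, 266.0], [560.0, 240.0], [510.0, 234.0]]
blank_a 0.55 [283.2, 138.8, 41.7, 31.4] [[510.0, 220.0], [558.0, 230.0], [565.0, 202.0], [516.0, 191.0]]
short_block 0.8 [262.2, 67.9, 37.0, 29.5] [[486.0, 300.0], [523.0, 304.0], [526.0, 277.0], [489.0, 273.0]]
short_block 0.65 [395.1, 158.4, 31.2, 33.4] [[640.0, 210.0], [671.0, 211.0], [677.0, 173.0], [645.0, 172.0]]
plain_block 0.75 [290.4, 179.6, 44.1, 32.8] [[518.0, 180.0], [568.0, 190.0], [575.0, 159.0], [524.0, 149.0]]
```

View pics/w1.png

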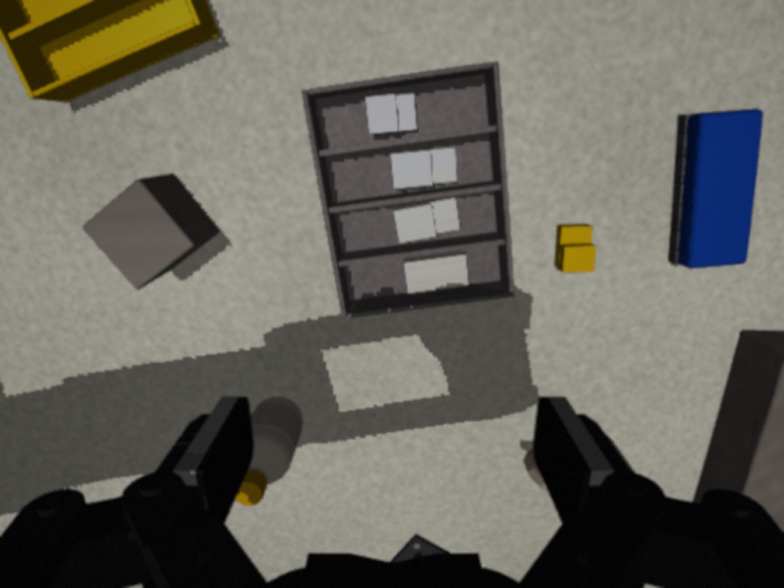

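The wrist view shows four compartments, from +y to −y: short block, blank (centre px (424,168)), blank (428,218), plain block. Both blanks have their low end on the right, so towards +x.

```bash
python3 - <<'E'
from h import *
import pickle; s=pickle.load(open('w1.pkl','rb'))
q=lambda a,z:p2w(s,np.array(a)/1.4,z)[:,:2]
c=q([(305,92),(497,64),(513,293),(345,315)],42);print(c.round(1),c.mean(0))
for i in range(4): print(np.linalg.norm(c[i]-c[(i+1)%4]).round(1),np.degrees(np.arctan2(*(c[(i+1)%4]-c[i])[::-1])).round(1))
cc=c.mean(0)
for y0 in (4,-4):
  pass
print('dividers',q([(320,152),(498,129),(331,210),(501,187),(338,263),(506,241)],42).round(1).tolist())
print('A high L',q([(391,154),(394,188)],28-0).round(1).tolist(),'low R',q([(455,149),(456,181)],17).round(1).tolist())
print('B high L',q([(395,209),(402,242)],28).round(1).tolist(),'low R',q([(455,199),(459,231)],17).round(1).tolist())
t=cam('top'); save(t,'jig',(310,160,80,70),8)
pickle.dump(t,open('top.pkl','wb'))
E
```

```text
[[446.6 299.8]
 [578.7 322.1]
 [606.7 158.1]
 [475.1 135.5]] [526.78442195 228.87442679]
134.0 9.6
166.4 -80.3
133.6 -170.2
166.7 99.8
dividers [[456.7, 259.6], [583.3, 279.5], [464.5, 218.2], [589.2, 239.2], [469.6, 177.8], [597.0, 199.2]]
A high L [[507.8, 259.3], [510.8, 234.4]] low R [[556.6, 264.3], [559.0, 240.3]]
B high L [[512.1, 218.5], [518.5, 192.9]] low R [[559.2, 226.4], [564.2, 201.1]]
```

View pics/jig.png

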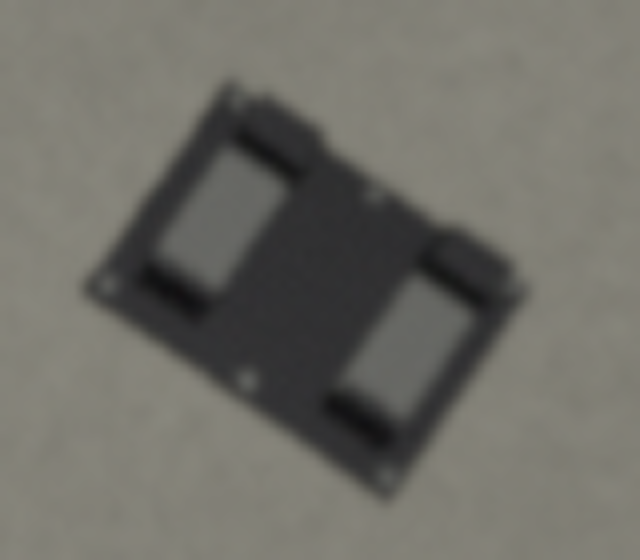

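Call:
send_rows --plan '[{"tx":2,"ty":1,"tz":4,"twist":-4,"fingers":0.25},{"tx":4,"ty":2,"tz":9,"twist":-7.9,"fingers":0.25},{"tx":5.8,"ty":2.3,"tz":14,"twist":-7.9,"fingers":0.25},{"tx":5.8,"ty":2.3,"tz":18.5,"twist":-7.9,"fingers":0.25},{"tx":5.8,"ty":2.3,"tz":20,"twist":-7.9,"fingers":0.25},{"tx":5.8,"ty":2.3,"tz":20,"twist":-7.9,"fingers":0.25}]'

```text
time_s: 2.88
position: [532.1, 250.5, 71.2]
eef_rot: [-2.023, -2.403, 0.001]
ft_force: [-0.1, -0.3, 0.6]
gripper_width: 0.747
```

```bash
python3 - <<'E'
from h import *
import pickle
st=state(); print(st['position'],Ro.from_rotvec(st['eef_rot']).as_matrix().round(3).tolist(),st['gripper_width'])
s=cam('wrist'); save(s,'w2',None,1.2)
for d in silhouettes('blank_a','wrist'):
    r=cv2.minAreaRect(np.argwhere(d['pixels'])[:,::-1].astype(np.float32)); print(round(d['conf'],2),d['box'],p2w(s,cv2.boxPoints(r),26)[:,:2].round(0).tolist())
t=pickle.load(open('top.pkl','rb'))
q=lambda a,z:p2w(t,np.array(a)/8+[310,160],z)[:,:2]
c=q([(230,82),(530,292),(392,500),(85,288)],6);print(c.round(1),c.mean(0))
for i in range(4): print(np.linalg.norm(c[i]-c[(i+1)%4]).round(1),np.degrees(np.arctan2(*(c[(i+1)%4]-c[i])[::-1])).round(1))
E
```

```text
[532.0595548  250.5467076   71.21129869] [[-0.17, 0.985, -0.001], [0.985, 0.17, -0.0], [-0.0, -0.001, -1.0]] 0.7467012410769412
0.96 [235.3, 290.2, 84.4, 38.7] [[510.0, 217.0], [558.0, 229.0], [564.0, 202.0], [515.0, 190.0]]
0.88 [238.3, 219.6, 92.1, 48.3] [[510.0, 233.0], [507.0, 263.0], [554.0, 270.0], [560.0, 241.0]]
[[ 625.6 -177.4]
 [ 548.7 -292.3]
 [ 468.  -239.3]
 [ 544.  -123.2]] [ 546.59610586 -208.06458005]
138.2 -123.8
96.6 146.8
138.8 56.8
97.9 -33.6
```

View pics/w2.png

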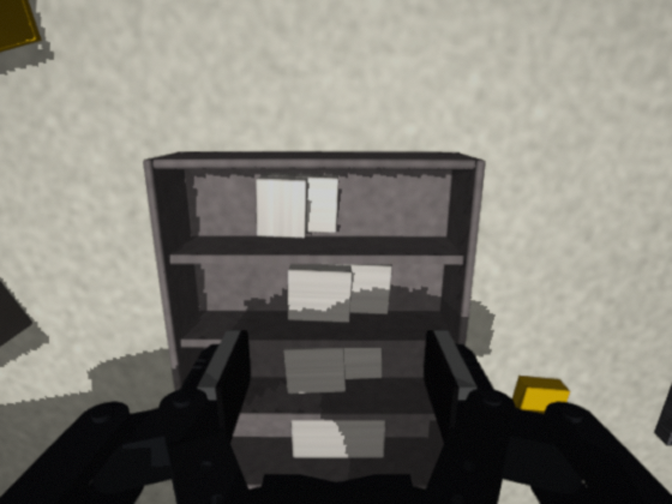

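The view confirms the fingers are centred on blank A (px (340,290)) and the bin is square to the tool. Next I descend, grip and lift.

Call:
send_rows --plan '[{"tz":3,"fingers":0.25},{"tz":5.5,"fingers":0.25},{"tz":6.7,"fingers":0.25},{"tz":6.7,"fingers":0.25},{"tz":6.7,"fingers":0.8},{"tz":6.7,"fingers":0.8},{"tz":6.7,"fingers":0.8},{"tz":6.7,"fingers":0.8}]'

```text
invalid input at $.plan[0]: expected keys fingers, tx, ty, tz, twist
```

Call:
send_rows --plan '[{"tx":0,"ty":0,"tz":3,"twist":0,"fingers":0.25},{"tx":0,"ty":0,"tz":5.5,"twist":0,"fingers":0.25},{"tx":0,"ty":0,"tz":6.7,"twist":0,"fingers":0.25},{"tx":0,"ty":0,"tz":6.7,"twist":0,"fingers":0.25},{"tx":0,"ty":0,"tz":6.7,"twist":0,"fingers":0.8},{"tx":0,"ty":0,"tz":6.7,"twist":0,"fingers":0.8},{"tx":0,"ty":0,"tz":6.7,"twist":0,"fingers":0.8},{"tx":0,"ty":0,"tz":6.7,"twist":0,"fingers":0.8}]'

```text
time_s: 3.98
position: [534.2, 250.8, 6.8]
eef_rot: [2.023, 2.401, 0.006]
ft_force: [-1.9, 0.1, 6.2]
gripper_width: 0.562
```

Call:
send_rows --plan '[{"tx":0,"ty":0,"tz":-2,"twist":0,"fingers":0.8},{"tx":0,"ty":0,"tz":-5,"twist":0,"fingers":0.8},{"tx":0,"ty":0,"tz":-9,"twist":0,"fingers":0.8},{"tx":-5,"ty":-1,"tz":-10,"twist":9,"fingers":0.8},{"tx":-10.5,"ty":-2,"tz":-10,"twist":19,"fingers":0.8},{"tx":-16,"ty":-3,"tz":-10,"twist":29,"fingers":0.8},{"tx":-21,"ty":-4,"tz":-10,"twist":38,"fingers":0.8},{"tx":-22.7,"ty":-4.3,"tz":-8,"twist":43.1,"fingers":0.8},{"tx":-22.7,"ty":-4.3,"tz":-4,"twist":43.1,"fingers":0.8},{"tx":-22.7,"ty":-4.3,"tz":-2.5,"twist":43.1,"fingers":0.8},{"tx":-22.7,"ty":-4.3,"tz":-2.5,"twist":43.1,"fingers":0.8}]'

```text
time_s: 5.35
position: [527.7, 19.6, 28.2]
eef_rot: [-2.763, -1.491, 0.004]
ft_force: [-0.2, 0.1, -0.5]
gripper_width: 0.568
```

```bash
python3 - <<'E'
from h import *
st=state(); print(st['position'],Ro.from_rotvec(st['eef_rot']).as_matrix().round(3).tolist(),st['gripper_width'],st['ft_force'])
s=cam('wrist'); save(s,'w3',(100,120,400,300),1.5)
E
```

```text
[527.67357885  19.573808    28.19093711] [[0.549, 0.836, -0.003], [0.836, -0.549, 0.0], [-0.001, -0.003, -1.0]] 0.5675330580584077 [-0.16352986  0.14927045 -0.52697925]
```

View pics/w3.png

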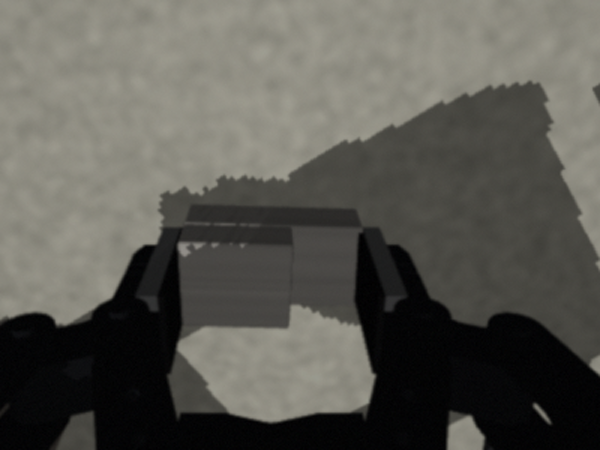

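The blank is held level, with its low end towards tool +y (the jig +x direction). Next I lower it to the desk.

Call:
send_rows --plan '[{"tx":0,"ty":0,"tz":1.5,"twist":0,"fingers":0.8},{"tx":0,"ty":0,"tz":2.3,"twist":0,"fingers":0.8},{"tx":0,"ty":0,"tz":2.5,"twist":0,"fingers":0.8},{"tx":0,"ty":0,"tz":2.5,"twist":0,"fingers":0.8}]'

```text
time_s: 5.9
position: [528.7, 19.3, 4.2]
eef_rot: [-2.765, -1.491, 0.0]
ft_force: [0.9, 0.0, -0.5]
gripper_width: 0.561
```

Call:
send_rows --plan '[{"tx":0,"ty":0,"tz":0.15,"twist":0,"fingers":0.8},{"tx":0,"ty":0,"tz":0.15,"twist":0,"fingers":0.8},{"tx":0,"ty":0,"tz":0.15,"twist":0,"fingers":0.25},{"tx":0,"ty":0,"tz":0.15,"twist":0,"fingers":0.25},{"tx":0,"ty":0,"tz":-2,"twist":0,"fingers":0.25},{"tx":0,"ty":0,"tz":-6,"twist":0,"fingers":0.4},{"tx":0,"ty":0,"tz":-10,"twist":0,"fingers":0.5},{"tx":0,"ty":0,"tz":-10,"twist":0,"fingers":0.5}]'

```text
time_s: 6.9
position: [531.6, 19.1, 109.0]
eef_rot: [2.761, 1.489, 0.013]
ft_force: [0.2, 0.1, 0.3]
gripper_width: 0.502
```

```bash
python3 - <<'E'
from h import *
st=state(); print(st['position'],Ro.from_rotvec(st['eef_rot']).as_matrix().round(3).tolist(),st['gripper_width'],st['ft_force'])
s=cam('wrist'); save(s,'w4',(120,80,400,300),2)
for n in('blank_a','short_block'):
  for d in silhouettes(n,'wrist'):
    r=cv2.minAreaRect(np.argwhere(d['pixels'])[:,::-1].astype(np.float32)); c=p2w(s,cv2.boxPoints(r),20)[:,:2];print(n,round(d['conf'],2),d['box'],c.round(0).tolist(),c.mean(0))
# expected outline of the block if centred beneath TCP
print(w2p(s,[[528.7,19.3,0],[528.7,19.3,24]]).round(0))
import pickle;pickle.dump(s,open('w4.pkl','wb'))
E
```

```text
[531.64035631  19.05227104 109.0155736 ] [[0.549, 0.835, 0.009], [0.836, -0.549, -0.001], [0.005, 0.008, -1.0]] 0.501858919094671 [0.16081451 0.12623937 0.33906942]
blank_a 0.87 [239.9, 196.1, 74.6, 47.1] [[500.0, 22.0], [519.0, 48.0], [559.0, 20.0], [541.0, -7.0]] [529.71388462  20.99934262]
short_block 0.45 [392.6, 333.5, 115.3, 86.5] [[523.0, -133.0], [625.0, -139.0], [623.0, -207.0], [512.0, -204.0]] [ 570.53787363 -170.57141049]
[[275. 214.]
 [275. 225.]]
```

View pics/w4.png

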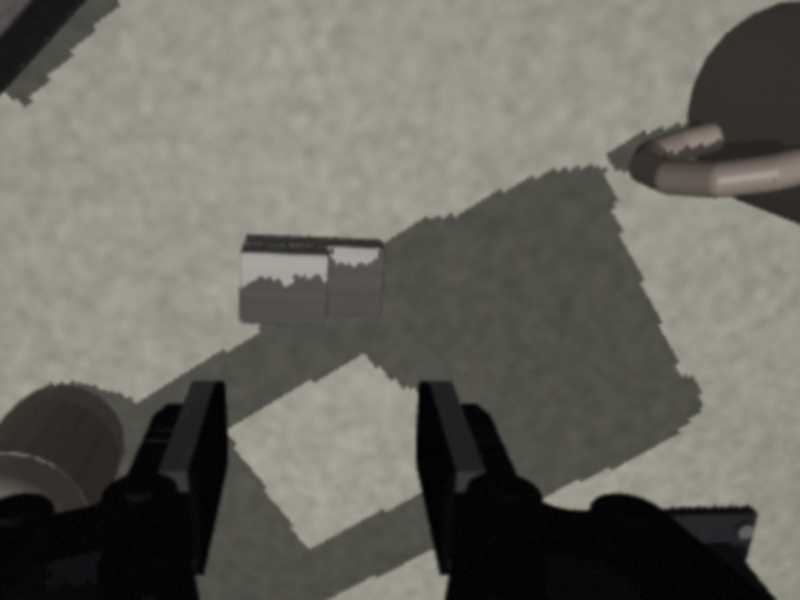

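Blank A is on the desk beneath the TCP, with no tilt. I'll turn 90° above it and read the settled pose.

Call:
send_rows --plan '[{"tx":0,"ty":0,"tz":0,"twist":-10.5,"fingers":0.5},{"tx":0,"ty":0,"tz":1,"twist":-21,"fingers":0.5},{"tx":0,"ty":0,"tz":2,"twist":-31.5,"fingers":0.5},{"tx":0,"ty":0,"tz":3,"twist":-42,"fingers":0.5},{"tx":0,"ty":0,"tz":4,"twist":-52.5,"fingers":0.5},{"tx":0,"ty":0,"tz":5,"twist":-63,"fingers":0.5},{"tx":0,"ty":0,"tz":6,"twist":-73.5,"fingers":0.5},{"tx":0,"ty":0,"tz":6,"twist":-84,"fingers":0.5},{"tx":0,"ty":0,"tz":6,"twist":-90,"fingers":0.5},{"tx":0,"ty":0,"tz":6,"twist":-90,"fingers":0.5}]'

```text
time_s: 8.3
position: [527.3, 19.3, 42.3]
eef_rot: [-0.902, -3.005, 0.001]
ft_force: [0.3, 0.0, 0.7]
gripper_width: 0.504
```

```bash
python3 - <<'E'
from h import *
import pickle
st=state(); print(st['position'],Ro.from_rotvec(st['eef_rot']).as_matrix().round(3).tolist(),st['gripper_width'],st['joint_vel'])
s=pickle.load(open('w4.pkl','rb')); q=lambda a,z:p2w(s,np.array(a)/2+[120,80],z)[:,:2].round(1)
h=q([(243,251),(239,321)],24);l=q([(383,241),(382,317)],13); print(h,l,(h.mean(0)+l.mean(0))/2, np.linalg.norm(h.mean(0)-l.mean(0)))
E
```

```text
[527.27532129  19.33922574  42.31824272] [[-0.835, 0.551, -0.004], [0.551, 0.835, 0.0], [0.003, -0.002, -1.0]] 0.5043675564390405 [-0.00125323 -0.00634532 -0.00830578  0.00047474 -0.0002634   0.02757915]
[[517.5  43.2]
 [501.8  23.3]] [[557.7  17.1]
 [542.3  -7. ]] [529.825  19.15 ] 49.22765990782013
```

Call:
send_rows --plan '[{"tx":-0.1,"ty":0.05,"tz":2,"twist":0,"fingers":0.5},{"tx":-0.1,"ty":0.05,"tz":3.5,"twist":0,"fingers":0.5},{"tx":-0.1,"ty":0.05,"tz":3.8,"twist":0,"fingers":0.5},{"tx":-0.1,"ty":0.05,"tz":3.8,"twist":0,"fingers":0.5},{"tx":-0.1,"ty":0.05,"tz":3.8,"twist":0,"fingers":0.9},{"tx":-0.1,"ty":0.05,"tz":3.8,"twist":0,"fingers":0.9},{"tx":-0.1,"ty":0.05,"tz":3.8,"twist":0,"fingers":0.9},{"tx":-0.1,"ty":0.05,"tz":3.8,"twist":0,"fingers":0.9}]'

```text
time_s: 9.3
position: [530.7, 19.1, 7.4]
eef_rot: [0.9, 3.008, 0.001]
ft_force: [-0.1, 0.3, 5.2]
gripper_width: 0.284
```

```bash
python3 - <<'E'
from h import *
for i in range(3):
    st=state(); print(st['time_s'],st['position'],st['ft_force'],st['joint_vel'].round(3) if hasattr(st['joint_vel'],'round') else st['joint_vel'],Ro.from_rotvec(st['eef_rot']).as_matrix()[:,2]); cam('wrist')
E
```

```text
9.3 [530.67925626  19.06516193   7.36081266] [-0.12742577  0.29103077  5.22417808] [-0.     0.001  0.001 -0.001 -0.     0.001] [ 2.24629832e-03 -9.97129720e-05 -9.99997472e-01]
9.35 [530.65211959  19.07880886   7.35534554] [1.32045582 0.25927382 4.966345  ] [ 0.     0.002  0.001 -0.     0.001 -0.001] [ 2.17487033e-03 -7.11891176e-05 -9.99997632e-01]
9.4 [530.66259221  19.0598922    7.33468714] [0.69985509 0.53685219 6.49234472] [ 0.002 -0.     0.001  0.002  0.001 -0.001] [ 2.13202015e-03 -6.74441043e-05 -9.99997725e-01]
```

The tips swing forward on closing and touch the desk. I'll regrip about 4 mm higher so the tips clear the seat edges.

Call:
send_rows --plan '[{"tx":0,"ty":0,"tz":0,"twist":0,"fingers":0.55},{"tx":0,"ty":0,"tz":-0.4,"twist":0,"fingers":0.55},{"tx":0,"ty":0,"tz":-0.75,"twist":0,"fingers":0.55},{"tx":0,"ty":0,"tz":-0.75,"twist":0,"fingers":0.55},{"tx":0,"ty":0,"tz":-0.75,"twist":0,"fingers":0.9},{"tx":0,"ty":0,"tz":-0.75,"twist":0,"fingers":0.9},{"tx":0,"ty":0,"tz":-0.75,"twist":0,"fingers":0.9},{"tx":0,"ty":0,"tz":-0.75,"twist":0,"fingers":0.9}]'

```text
time_s: 10.45
position: [530.1, 19.1, 14.2]
eef_rot: [0.901, 3.009, 0.0]
ft_force: [-0.6, -0.2, 4.6]
gripper_width: 0.279
```

```bash
python3 - <<'E'
from h import *
a=cam('side'); b=cam('wrist'); st=state()
print(a['c'],w2p(a,[[530,19,0],[530,19,14],[530,19,24]]),w2p(b,[[530,19,0],[530,19,14]]))
u=w2p(a,[[530,19,14]])[0].astype(int)
l,t=max(0,u[0]-33),max(0,u[1]-50)
A=cv2.resize(a['frame'][t:t+75,l:l+67],(400,450),interpolation=cv2.INTER_CUBIC)
B=cv2.resize(b['frame'][120:420,150:417],(400,450))
cv2.imwrite('pics/c7.png',np.hstack([A,B])[:,:,::-1]); print(l,t)
E
```

```text
[255.62632585 654.10418241 774.3655208 ] [[274.99615886 226.66023373]
 [275.02027085 222.87419823]
 [275.03778465 220.12420873]] [[281.52945739 271.3738496 ]
 [281.59991061 285.68284051]]
242 172
```

View pics/c7.png

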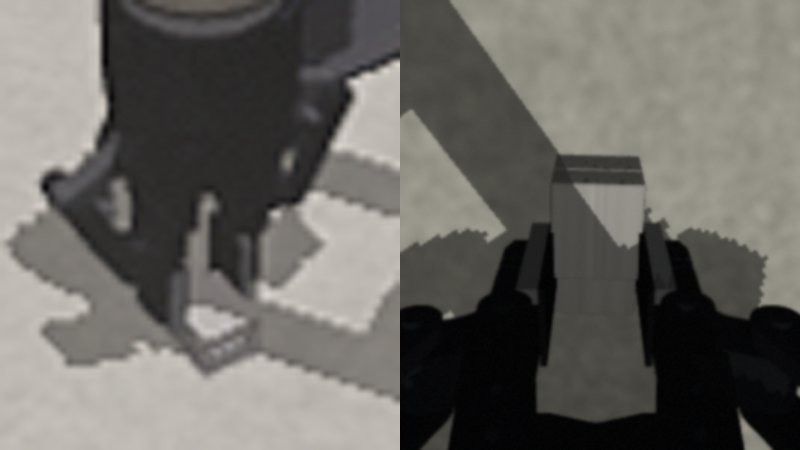

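```bash
python3 - <<'E'
from h import *
s=cam('wrist');st=state();R=Ro.from_rotvec(st['eef_rot']).as_matrix();p=np.array(st['position'])
def rc(u,v): return np.array([150+(u-400)/1.5,120+v/1.5])
for n,uv in (('tipR',(646,222)),('tipL',(552,222))):
    for z in (4,8,12,16,20,24): print(n,z,(R.T@(p2w(s,rc(*uv),z)[0]-p)).round(1))
for uv,z in (((557,157),0),((640,157),0),((553,184),24),((645,184),24),((556,314),13),((636,314),13)):
    print(uv,z,(R.T@(p2w(s,rc(*uv),z)[0]-p)).round(1))
E
```

```text
tipR 4 [ 3.8 15.4 10.2]
tipR 8 [ 5.9 14.9  6.2]
tipR 12 [ 7.9 14.5  2.2]
tipR 16 [ 9.9 14.1 -1.8]
tipR 20 [11.9 13.7 -5.8]
tipR 24 [13.9 13.3 -9.8]
tipL 4 [  3.8 -14.6  10.2]
tipL 8 [  5.8 -14.2   6.2]
tipL 12 [  7.9 -13.8   2.2]
tipL 16 [  9.9 -13.5  -1.8]
tipL 20 [ 11.9 -13.1  -5.8]
tipL 24 [ 13.9 -12.7  -9.8]
(557, 157) 0 [ 24.4 -12.8  14.2]
(640, 157) 0 [24.4 13.2 14.2]
(553, 184) 24 [ 25.3 -12.2  -9.8]
(645, 184) 24 [25.3 12.6 -9.8]
(556, 314) 13 [-24.4 -13.3   1.2]
(636, 314) 13 [-24.4  12.3   1.2]
```

The tips sit about 4 mm behind the TCP at this width, so the grip is too high. I'll regrip 10 mm lower.

Call:
send_rows --plan '[{"tx":0,"ty":0,"tz":0,"twist":0,"fingers":0.55},{"tx":0,"ty":0,"tz":0,"twist":0,"fingers":0.55},{"tx":0,"ty":0,"tz":0.5,"twist":0,"fingers":0.55},{"tx":0,"ty":0,"tz":1.0,"twist":0,"fingers":0.55},{"tx":0,"ty":0,"tz":1.0,"twist":0,"fingers":0.9},{"tx":0,"ty":0,"tz":1.0,"twist":0,"fingers":0.9},{"tx":0,"ty":0,"tz":1.0,"twist":0,"fingers":0.9},{"tx":0,"ty":0,"tz":1.0,"twist":0,"fingers":0.9}]'

```text
time_s: 11.6
position: [529.8, 19.1, 3.8]
eef_rot: [0.901, 3.01, 0.0]
ft_force: [0.6, 0.8, -0.6]
gripper_width: 0.286
```

Call:
send_rows --plan '[{"tx":0,"ty":0,"tz":-3,"twist":0,"fingers":0.9},{"tx":0,"ty":0,"tz":-8,"twist":0,"fingers":0.9},{"tx":-3,"ty":-3,"tz":-12,"twist":0,"fingers":0.9},{"tx":-7,"ty":-7,"tz":-12.5,"twist":0,"fingers":0.9},{"tx":-11,"ty":-11,"tz":-12.5,"twist":0,"fingers":0.9},{"tx":-15,"ty":-15,"tz":-12.5,"twist":0,"fingers":0.9},{"tx":-17.9,"ty":-18,"tz":-12.5,"twist":0,"fingers":0.9},{"tx":-17.9,"ty":-18,"tz":-12.5,"twist":0,"fingers":0.9},{"tx":-17.9,"ty":-18,"tz":-12.5,"twist":0,"fingers":0.9}]'

```text
time_s: 12.72
position: [580.2, -229.1, 128.4]
eef_rot: [-0.901, -3.009, -0.002]
ft_force: [0.3, 1.0, -0.2]
gripper_width: 0.293
```

```bash
python3 - <<'E'
from h import *
import pickle
st=state(); print(st['position'],Ro.from_rotvec(st['eef_rot']).as_matrix().round(3).tolist(),st['gripper_width'])
s=cam('wrist'); save(s,'w8',None,1.4); pickle.dump((s,st),open('w8.pkl','wb'))
E
```

```text
[ 580.17931383 -229.10354491  128.40057331] [[-0.835, 0.55, -0.001], [0.55, 0.835, 0.001], [0.001, 0.001, -1.0]] 0.29332936483563354
```

View pics/w8.png

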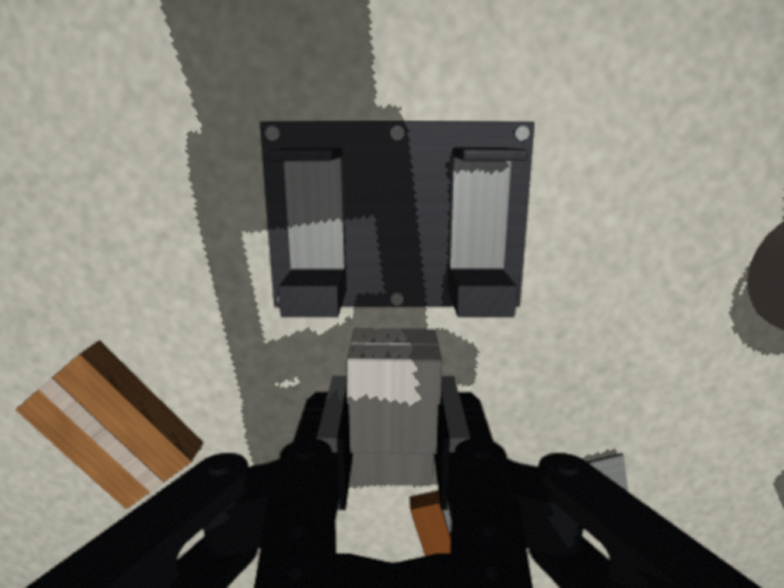

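The wrist view shows the thick cheeks at the bottom (jig +x) and the thin ones at the top. The seats' thick ends are at row 269, with the left seat at cols 290–345 and the right seat at 450–508. The held blank is level, with its low end towards the thick cheek.

```bash
python3 - <<'E'
from h import *
import pickle
s,st=pickle.load(open('w8.pkl','rb'));R=Ro.from_rotvec(st['eef_rot']).as_matrix();p=np.array(st['position'])
q=lambda a,z:((p2w(s,np.array(a)/1.4,z)-p)@R).round(1)[:,:2].tolist()
print('plate',q([(262,122),(534,122)],6))
print('seatR',q([(450,269),(508,269),(511,162),(453,162)],18))
print('seatL',q([(290,269),(345,269),(342,158),(284,160)],18))
print('cheektops thick R',q([(458,288),(514,288),(514,317),(456,317)],50),'L',q([(283,288),(338,288),(337,317),(281,317)],50))
print('thin tops',q([(275,150),(337,150),(463,150),(526,150)],50))
print('block top',q([(347,359),(440,359)],p[2]-3.8+24),q([(354,486),(436,486)],p[2]-3.8+13))
t=cv2.resize(s['frame'],None,fx=1.4,fy=1.4)
# predicted nests from top camera
for n in ((569.7,-173.0,18),(523.5,-243.1,18)): print(((np.array(n)-p)@R).round(1))
E
```

```text
plate [[88.7, -66.9], [88.8, 70.7]]
seatR [[15.1, 29.4], [15.1, 59.9], [69.6, 57.6], [69.5, 28.9]]
seatL [[15.1, -54.8], [15.1, -25.8], [71.3, -25.7], [70.5, -54.3]]
cheektops thick R [[14.3, 29.6], [14.4, 55.7], [-0.0, 56.9], [-0.0, 29.3]] L [[14.3, -51.8], [14.3, -26.1], [-0.0, -27.1], [-0.1, -53.7]]
thin tops [[76.0, -51.1], [75.9, -24.5], [75.9, 29.3], [76.1, 56.4]]
block top [[24.0, -13.0], [24.0, 12.1]] [[-26.4, -13.2], [-26.4, 13.4]]
[ 39.5  41.  110.5]
[ 39.5 -42.9 110.4]
```

Call:
send_rows --plan '[{"tx":2.5,"ty":-2.2,"tz":1,"twist":0,"fingers":0.9},{"tx":4.35,"ty":-4.0,"tz":4,"twist":0,"fingers":0.9},{"tx":4.35,"ty":-4.0,"tz":6.4,"twist":0,"fingers":0.9},{"tx":4.35,"ty":-4.0,"tz":6.4,"twist":0,"fingers":0.9},{"tx":4.35,"ty":-4.0,"tz":6.4,"twist":0,"fingers":0.9}]'

```text
time_s: 13.4
position: [523.1, -238.6, 66.1]
eef_rot: [0.898, 3.008, -0.0]
ft_force: [-0.4, 0.1, -0.2]
gripper_width: 0.294
```

```bash
python3 - <<'E'
from h import *
import pickle
s,st=pickle.load(open('w8.pkl','rb'));R=Ro.from_rotvec(st['eef_rot']).as_matrix();p=np.array(st['position'])
print('plate near edge',((p2w(s,np.array([(397,305)])/1.4,6)-p)@R)[0,:2])
st=state(); print(st['position'],st['ft_force'])
s=cam('wrist'); pickle.dump((s,st),open('w9.pkl','wb')); save(s,'w9',(130,130,300,240),2.6); 
E
```

```text
plate near edge [-8.94956083  1.6820192 ]
[ 523.08924759 -238.62393264   66.1430062 ] [-0.3797017   0.14501538 -0.20018639]
```

View pics/w9.png

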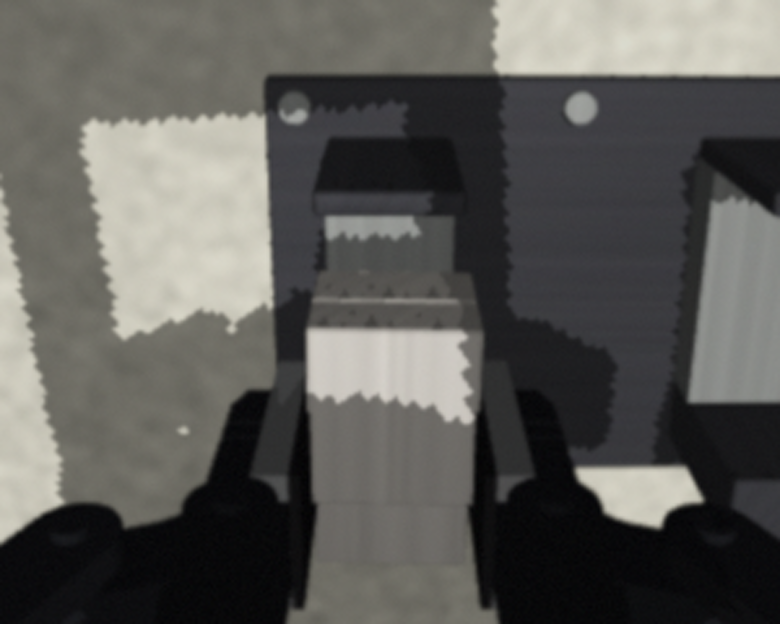

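```bash
python3 - <<'E'
from h import *
import pickle
s,st=pickle.load(open('w9.pkl','rb'));R=Ro.from_rotvec(st['eef_rot']).as_matrix();p=np.array(st['position'])
q=lambda a,z:((p2w(s,np.array(a)/2.6+130,z)-p)@R).round(1)[:,:2].tolist()
print('thin top outer/inner',q([(316,193),(464,193),(314,213),(464,213)],50))
print('seat',q([(326,240),(455,240)],18))
print('seat0 thick end',q([(690,403)],18))
print('plate',q([(268,76),(275,362),(575,465)],6),'holes',q([(294,109),(582,109)],6))
b=p[2]-3.8
print('block bottom',q([(318,273),(470,273)],b),'top',q([(307,328),(483,328)],b+24),'low end',q([(316,564),(470,564)],b+13))
s,st=pickle.load(open('w8.pkl','rb'));R=Ro.from_rotvec(st['eef_rot']).as_matrix();p=np.array(st['position'])
print('holes w8',((p2w(s,np.array([(272,133),(397,133),(522,133),(397,299)])/1.4,6)-p)@R)[:,:2].round(1).tolist())
E
```

```text
thin top outer/inner [[33.8, -14.2], [33.8, 12.4], [30.0, -14.6], [30.1, 12.5]]
seat [[13.6, -15.0], [13.6, 13.3]]
seat0 thick end [[-27.0, 69.4]]
plate [[47.6, -27.8], [-22.3, -29.1], [-51.6, 46.2]] holes [[40.2, -22.4], [40.3, 41.8]]
block bottom [[23.3, -13.1], [23.3, 12.7]] top [[24.2, -12.9], [24.2, 12.7]] low end [[-26.3, -13.8], [-26.3, 13.1]]
holes w8 [[83.4, -62.2], [83.2, 1.4], [83.5, 65.0], [-5.4, 1.7]]
```

Visually, the blank needs about +2.2 mm in tool x and −0.8 mm in tool y. I'll correct, then lower it most of the way.

Call:
send_rows --plan '[{"tx":0.22,"ty":-0.08,"tz":0,"twist":0,"fingers":0.9},{"tx":0.22,"ty":-0.08,"tz":1.0,"twist":0,"fingers":0.9},{"tx":0.22,"ty":-0.08,"tz":2.0,"twist":0,"fingers":0.9},{"tx":0.22,"ty":-0.08,"tz":3.0,"twist":0,"fingers":0.9},{"tx":0.22,"ty":-0.08,"tz":3.7,"twist":0,"fingers":0.9},{"tx":0.22,"ty":-0.08,"tz":4.1,"twist":0,"fingers":0.9},{"tx":0.22,"ty":-0.08,"tz":4.1,"twist":0,"fingers":0.9}]'

```text
time_s: 14.32
position: [519.7, -238.5, 23.4]
eef_rot: [-0.901, -3.009, -0.0]
ft_force: [-0.6, 0.2, 0.2]
gripper_width: 0.29
```

Call:
send_rows --plan '[{"tx":0,"ty":0,"tz":0.1,"twist":0,"fingers":0.9},{"tx":0,"ty":0,"tz":0.2,"twist":0,"fingers":0.9},{"tx":0,"ty":0,"tz":0.2,"twist":0,"fingers":0.9}]'

```text
time_s: 14.7
position: [519.9, -238.6, 21.9]
eef_rot: [0.901, 3.009, 0.0]
ft_force: [0.4, -0.3, -0.6]
gripper_width: 0.287
```

Call:
send_rows --plan '[{"tx":0,"ty":0,"tz":0.1,"twist":0,"fingers":0.9},{"tx":0,"ty":0,"tz":0.15,"twist":0,"fingers":0.9},{"tx":0,"ty":0,"tz":0.15,"twist":0,"fingers":0.9}]'

```text
time_s: 15.08
position: [520.0, -238.7, 20.8]
eef_rot: [0.901, 3.009, -0.0]
ft_force: [0.2, 0.3, 3.4]
gripper_width: 0.29
```

Call:
send_rows --plan '[{"tx":0,"ty":0,"tz":0.1,"twist":0,"fingers":0.5},{"tx":0,"ty":0,"tz":0.1,"twist":0,"fingers":0.5},{"tx":0,"ty":0,"tz":0,"twist":0,"fingers":0.5},{"tx":0,"ty":0,"tz":-3,"twist":0,"fingers":0.5},{"tx":0,"ty":0,"tz":-8,"twist":0,"fingers":0.5},{"tx":-3,"ty":2,"tz":-11,"twist":0,"fingers":0.25},{"tx":-4.3,"ty":4,"tz":-11,"twist":0,"fingers":0.25},{"tx":-4.3,"ty":4,"tz":-11,"twist":0,"fingers":0.25},{"tx":-4.3,"ty":4,"tz":-11,"twist":0,"fingers":0.25}]'

```text
time_s: 16.2
position: [576.8, -228.8, 129.4]
eef_rot: [-0.9, -3.008, 0.0]
ft_force: [-0.7, -0.8, 0.4]
gripper_width: 0.75
```

```bash
python3 - <<'E'
from h import *
import pickle
st=state(); print(st['position'],st['eef_rot'])
s=cam('wrist'); pickle.dump((s,st),open('w10.pkl','wb')); save(s,'w10',(160,60,240,180),3.3); 
E
```

```text
[ 576.82183356 -228.77000734  129.36912656] [-9.00307453e-01 -3.00759490e+00  3.01762117e-05]
```

View pics/w10.png

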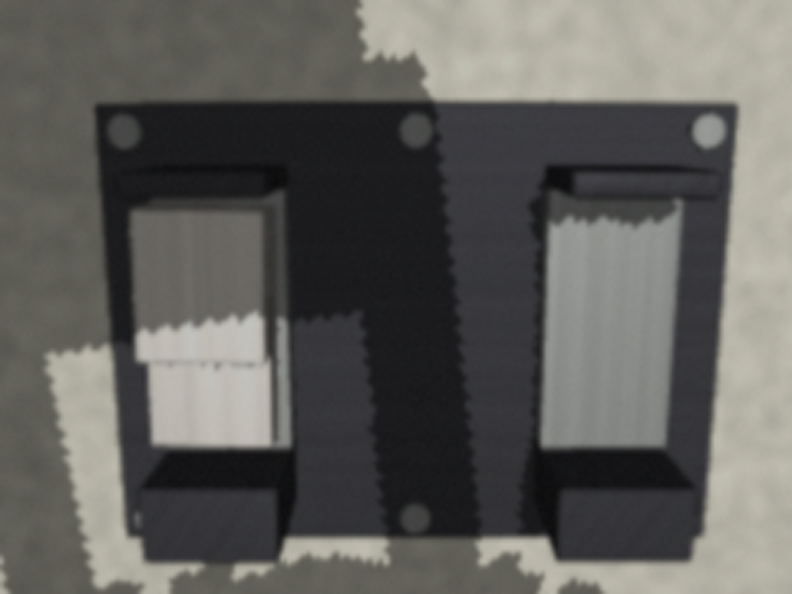

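```bash
python3 - <<'E'
from h import *
import pickle
s,st=pickle.load(open('w10.pkl','rb'));R=Ro.from_rotvec(st['eef_rot']).as_matrix();p=np.array(st['position'])
q=lambda a,z:((p2w(s,np.array(a)/3.3+[160,60],z)-p)@R).round(1)[:,:2].tolist()
print('low top',q([(150,365),(271,365),(152,445),(271,445)],31)); print('high top',q([(130,209),(263,209),(136,361),(265,361)],42))
print('seat1 right edge',q([(291,448),(285,210)],18),'seat0',q([(540,448),(666,448),(682,205),(547,215)],18))
print('thick1 top',q([(146,489),(280,489),(146,561),(278,561)],50),'thick0',q([(558,489),(693,489),(557,560),(691,560)],50))
print('thin0 top',q([(574,172),(722,172),(574,199),(720,199)],50),'thin1',q([(120,199),(268,199)],50))
print('holes',q([(124,131),(416,131),(709,131),(416,518)],6))
E
```

```text
low top [[33.5, -52.4], [33.4, -27.1], [16.2, -53.1], [16.2, -27.7]]
high top [[65.9, -52.0], [65.8, -26.5], [36.4, -52.8], [36.4, -27.1]]
seat1 right edge [[12.0, -24.7], [64.0, -24.5]] seat0 [[12.1, 31.2], [12.1, 59.6], [65.3, 59.3], [63.1, 30.8]]
thick1 top [[12.3, -50.7], [12.3, -24.1], [-3.0, -51.8], [-2.9, -24.9]] thick0 [[12.4, 31.1], [12.4, 58.0], [-2.7, 31.6], [-2.7, 58.8]]
thin0 top [[73.0, 31.5], [73.2, 58.7], [68.2, 31.7], [68.4, 58.7]] thin1 [[68.2, -51.9], [68.1, -24.6]]
holes [[80.1, -60.3], [80.0, 3.2], [80.3, 66.9], [-8.5, 3.7]]
```

Blank A is on nest1, about 0.8 mm (x) and −1.3 mm (y) off centre, flat, with its low end at the thick cheek. Next is blank B.

Call:
send_rows --plan '[{"tx":3.6,"ty":4.5,"tz":0,"twist":6,"fingers":0.25},{"tx":7.2,"ty":9,"tz":0,"twist":12,"fingers":0.25},{"tx":10.8,"ty":13.5,"tz":0,"twist":18,"fingers":0.25},{"tx":14.4,"ty":18,"tz":0,"twist":24,"fingers":0.25},{"tx":18,"ty":22.6,"tz":0,"twist":30,"fingers":0.25},{"tx":21.6,"ty":27.2,"tz":0,"twist":36,"fingers":0.25},{"tx":25,"ty":31.5,"tz":0,"twist":42,"fingers":0.25},{"tx":27.4,"ty":34.5,"tz":1,"twist":46.9,"fingers":0.25},{"tx":27.4,"ty":34.5,"tz":5,"twist":46.9,"fingers":0.25},{"tx":27.4,"ty":34.5,"tz":6.5,"twist":46.9,"fingers":0.25},{"tx":27.4,"ty":34.5,"tz":6.5,"twist":46.9,"fingers":0.25},{"tx":27.4,"ty":34.5,"tz":6.5,"twist":46.9,"fingers":0.25}]'

```text
time_s: 17.75
position: [539.4, 209.5, 66.8]
eef_rot: [2.025, 2.4, 0.003]
ft_force: [0.1, -0.3, 0.7]
gripper_width: 0.748
```

```bash
python3 - <<'E'
from h import *
st=state(); p=np.array(st['position']);R=Ro.from_rotvec(st['eef_rot']).as_matrix();print(p,R.round(3).tolist(),st['gripper_width'])
s=cam('wrist')
for d in silhouettes('blank_a','wrist'):
    r=cv2.minAreaRect(np.argwhere(d['pixels'])[:,::-1].astype(np.float32)); c=p2w(s,cv2.boxPoints(r),26)[:,:2];print(round(d['conf'],2),d['box'],c.mean(0),((np.r_[c.mean(0),26]-p)@R).round(1))
E
```

```text
[539.42311569 209.45471444  66.77859292] [[-0.168, 0.986, 0.002], [0.986, 0.168, 0.001], [0.0, 0.002, -1.0]] 0.747981196607543
0.58 [231.0, 223.0, 88.7, 49.0] [536.65353105 209.99612798] [ 1.  -2.7 40.8]
```

Call:
send_rows --plan '[{"tx":0,"ty":-0.15,"tz":3,"twist":0,"fingers":0.25},{"tx":0,"ty":-0.15,"tz":5.2,"twist":0,"fingers":0.25},{"tx":0,"ty":-0.15,"tz":6.3,"twist":0,"fingers":0.25},{"tx":0,"ty":-0.15,"tz":6.3,"twist":0,"fingers":0.25},{"tx":0,"ty":-0.15,"tz":6.3,"twist":0,"fingers":0.8},{"tx":0,"ty":-0.15,"tz":6.3,"twist":0,"fingers":0.8},{"tx":0,"ty":-0.15,"tz":6.3,"twist":0,"fingers":0.8},{"tx":0,"ty":-0.15,"tz":6.3,"twist":0,"fingers":0.8}]'

```text
time_s: 18.85
position: [538.3, 210.1, 4.2]
eef_rot: [2.023, 2.401, 0.005]
ft_force: [-1.2, 0.0, 6.2]
gripper_width: 0.57
```

Call:
send_rows --plan '[{"tx":0,"ty":0,"tz":-2,"twist":0,"fingers":0.8},{"tx":0,"ty":0,"tz":-5,"twist":0,"fingers":0.8},{"tx":0,"ty":0,"tz":-9,"twist":0,"fingers":0.8},{"tx":-4.5,"ty":-1,"tz":-10,"twist":9,"fingers":0.8},{"tx":-9,"ty":-2,"tz":-10,"twist":19,"fingers":0.8},{"tx":-13.5,"ty":-3,"tz":-10,"twist":29,"fingers":0.8},{"tx":-17.5,"ty":-3.9,"tz":-10,"twist":38,"fingers":0.8},{"tx":-18.6,"ty":-4,"tz":-8,"twist":43.2,"fingers":0.8},{"tx":-18.6,"ty":-4,"tz":-4,"twist":43.2,"fingers":0.8},{"tx":-18.6,"ty":-4,"tz":-1.5,"twist":43.2,"fingers":0.8},{"tx":-18.6,"ty":-4,"tz":-0.7,"twist":43.2,"fingers":0.8},{"tx":-18.6,"ty":-4,"tz":-0.7,"twist":43.2,"fingers":0.8}]'

```text
time_s: 20.35
position: [528.8, 19.8, 9.1]
eef_rot: [-2.766, -1.489, 0.001]
ft_force: [-0.1, 0.4, -0.5]
gripper_width: 0.57
```

Call:
send_rows --plan '[{"tx":0,"ty":0,"tz":0.4,"twist":0,"fingers":0.8},{"tx":0,"ty":0,"tz":0.75,"twist":0,"fingers":0.8},{"tx":0,"ty":0,"tz":0.75,"twist":0,"fingers":0.8}]'

```text
time_s: 20.72
position: [529.1, 19.7, 2.0]
eef_rot: [2.766, 1.489, 0.001]
ft_force: [-0.3, 0.0, -0.9]
gripper_width: 0.571
```

Call:
send_rows --plan '[{"tx":0,"ty":0,"tz":0.15,"twist":0,"fingers":0.8},{"tx":0,"ty":0,"tz":0.15,"twist":0,"fingers":0.8},{"tx":0,"ty":0,"tz":0.15,"twist":0,"fingers":0.25},{"tx":0,"ty":0,"tz":0.1,"twist":0,"fingers":0.25},{"tx":0,"ty":0,"tz":-2,"twist":0,"fingers":0.25},{"tx":0,"ty":0,"tz":-6,"twist":0,"fingers":0.5},{"tx":0,"ty":0,"tz":-10,"twist":0,"fingers":0.5},{"tx":0,"ty":0,"tz":-10,"twist":-10,"fingers":0.5},{"tx":0,"ty":0,"tz":-10,"twist":-20,"fingers":0.5}]'

```text
time_s: 21.85
position: [529.6, 19.6, 103.1]
eef_rot: [2.459, 1.953, 0.003]
ft_force: [1.4, -0.7, 0.0]
gripper_width: 0.5
```

Call:
send_rows --plan '[{"tx":0,"ty":0,"tz":0,"twist":-10.5,"fingers":0.5},{"tx":0,"ty":0,"tz":1,"twist":-21,"fingers":0.5},{"tx":0,"ty":0,"tz":2,"twist":-31.5,"fingers":0.5},{"tx":0,"ty":0,"tz":3,"twist":-42,"fingers":0.5},{"tx":0,"ty":0,"tz":4,"twist":-52.5,"fingers":0.5},{"tx":0,"ty":0,"tz":5,"twist":-63,"fingers":0.5},{"tx":0,"ty":0,"tz":6,"twist":-70,"fingers":0.5},{"tx":0,"ty":0,"tz":6,"twist":-70,"fingers":0.5},{"tx":0,"ty":0,"tz":6,"twist":-70,"fingers":0.5}]'

```text
time_s: 22.98
position: [529.4, 19.6, 42.3]
eef_rot: [0.906, 3.007, 0.0]
ft_force: [-0.1, 0.7, -0.4]
gripper_width: 0.5
```

```bash
python3 - <<'E'
from h import *
st=state(); p=np.array(st['position']);R=Ro.from_rotvec(st['eef_rot']).as_matrix();print(p,R.round(3).tolist(),st['gripper_width'])
s=cam('wrist'); save(s,'w11',(130,100,300,240),2.6)
for d in silhouettes('blank_a','wrist'):
    r=cv2.minAreaRect(np.argwhere(d['pixels'])[:,::-1].astype(np.float32)); c=p2w(s,cv2.boxPoints(r),18);print(round(d['conf'],2),d['box'],((c-p)@R).round(1)[:,:2].tolist())
E
```

```text
[529.40016984  19.61480652  42.33197699] [[-0.834, 0.552, 0.001], [0.552, 0.834, 0.0], [-0.001, 0.001, -1.0]] 0.4998526480791969
0.69 [0.0, 368.3, 114.7, 51.6] [[-74.5, -171.7], [-71.8, -99.5], [-110.4, -106.1], [-114.5, -183.6]]
0.64 [252.1, 207.8, 54.2, 93.4] [[29.8, -15.3], [31.7, 11.3], [-20.4, 15.8], [-22.7, -13.4]]
```

Call:
send_rows --plan '[{"tx":0,"ty":0,"tz":2,"twist":0,"fingers":0.5},{"tx":0,"ty":0,"tz":3.4,"twist":0,"fingers":0.5},{"tx":0,"ty":0,"tz":3.9,"twist":0,"fingers":0.5},{"tx":0,"ty":0,"tz":3.9,"twist":0,"fingers":0.5},{"tx":0,"ty":0,"tz":3.9,"twist":0,"fingers":0.9},{"tx":0,"ty":0,"tz":3.9,"twist":0,"fingers":0.9},{"tx":0,"ty":0,"tz":3.9,"twist":0,"fingers":0.9},{"tx":0,"ty":0,"tz":3.9,"twist":0,"fingers":0.9}]'

```text
time_s: 24.08
position: [529.9, 19.6, 3.8]
eef_rot: [0.903, 3.007, 0.001]
ft_force: [0.2, -1.0, 4.5]
gripper_width: 0.289
```

Call:
send_rows --plan '[{"tx":0,"ty":0,"tz":-3,"twist":0,"fingers":0.9},{"tx":0,"ty":0,"tz":-8,"twist":0,"fingers":0.9},{"tx":-3,"ty":-3,"tz":-11,"twist":0,"fingers":0.9},{"tx":-7,"ty":-7,"tz":-11,"twist":0,"fingers":0.9},{"tx":-11,"ty":-11,"tz":-11,"twist":0,"fingers":0.9},{"tx":-13.6,"ty":-13.6,"tz":-9,"twist":0,"fingers":0.9},{"tx":-13.6,"ty":-13.6,"tz":-6.3,"twist":0,"fingers":0.9},{"tx":-13.6,"ty":-13.6,"tz":-6.3,"twist":0,"fingers":0.9},{"tx":-13.6,"ty":-13.6,"tz":-6.3,"twist":0,"fingers":0.9}]'

```text
time_s: 25.2
position: [567.7, -168.4, 66.1]
eef_rot: [-0.903, -3.009, -0.0]
ft_force: [-0.9, 0.4, 0.0]
gripper_width: 0.287
```

```bash
python3 - <<'E'
from h import *
import pickle
st=state(); print(st['position'],st['eef_rot'],st['gripper_width'])
s=cam('wrist'); pickle.dump((s,st),open('w12.pkl','wb')); save(s,'w12',(130,130,300,240),2.6)
E
```

```text
[ 567.67634983 -168.38431481   66.0690904 ] [-9.02689507e-01 -3.00899970e+00 -2.73637785e-04] 0.2868676565650717
```

View pics/w12.png

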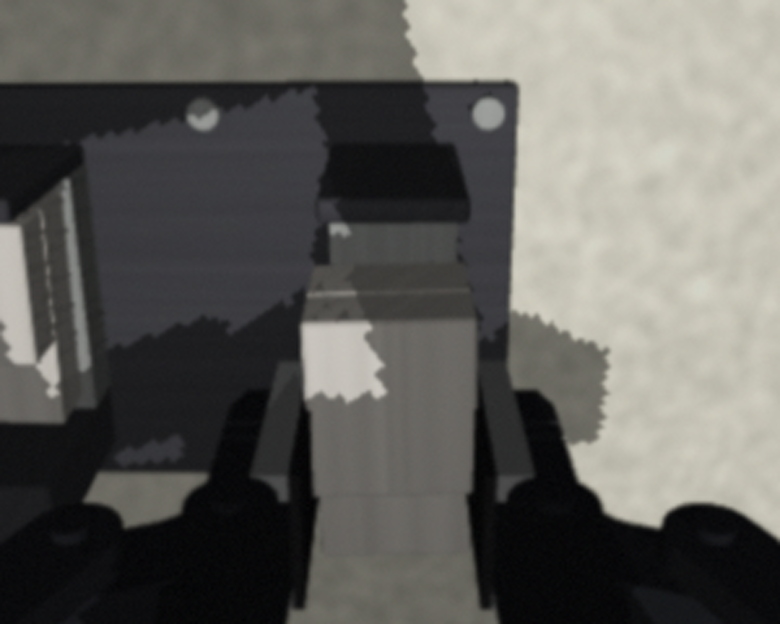

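```bash
python3 - <<'E'
from h import *
import pickle
s,st=pickle.load(open('w12.pkl','rb'));R=Ro.from_rotvec(st['eef_rot']).as_matrix();p=np.array(st['position'])
q=lambda a,z:((p2w(s,np.array(a)/2.6+130,z)-p)@R).round(1)[:,:2].tolist()
print('thin top outer/inner',q([(318,200),(468,200),(316,221),(468,221)],50))
print('seat',q([(330,245),(458,245)],18),'holes',q([(203,114),(488,113)],6))
b=p[2]-3.8
print('block bottom',q([(314,266),(467,266)],b),'top',q([(301,320),(475,320)],b+24),'low end',q([(318,554),(468,554)],b+13))
E
```

```text
thin top outer/inner [[32.5, -13.8], [32.5, 13.1], [28.5, -14.3], [28.5, 13.2]]
seat [[12.4, -14.1], [12.4, 13.9]] holes [[39.1, -42.7], [39.4, 20.8]]
block bottom [[24.5, -13.8], [24.6, 12.2]] top [[25.4, -13.7], [25.4, 11.5]] low end [[-24.2, -13.4], [-24.1, 12.7]]
```

The blank is centred over nest0 to within about 1 mm, with its low end towards the thick cheek. I'll make a small correction and lower it.

Call:
send_rows --plan '[{"tx":-0.09,"ty":0.03,"tz":0,"twist":0,"fingers":0.9},{"tx":-0.09,"ty":0.03,"tz":1.0,"twist":0,"fingers":0.9},{"tx":-0.09,"ty":0.03,"tz":2.0,"twist":0,"fingers":0.9},{"tx":-0.09,"ty":0.03,"tz":3.0,"twist":0,"fingers":0.9},{"tx":-0.09,"ty":0.03,"tz":3.7,"twist":0,"fingers":0.9},{"tx":-0.09,"ty":0.03,"tz":4.2,"twist":0,"fingers":0.9},{"tx":-0.09,"ty":0.03,"tz":4.3,"twist":0,"fingers":0.9},{"tx":-0.09,"ty":0.03,"tz":4.3,"twist":0,"fingers":0.9}]'

```text
time_s: 26.25
position: [568.8, -169.1, 23.0]
eef_rot: [0.903, 3.008, 0.0]
ft_force: [0.3, 0.4, -0.9]
gripper_width: 0.284
```

Call:
send_rows --plan '[{"tx":0,"ty":0,"tz":0.1,"twist":0,"fingers":0.9},{"tx":0,"ty":0,"tz":0.2,"twist":0,"fingers":0.9},{"tx":0,"ty":0,"tz":0.2,"twist":0,"fingers":0.9}]'

```text
time_s: 26.62
position: [568.9, -169.2, 21.8]
eef_rot: [0.903, 3.008, -0.0]
ft_force: [-1.1, 0.2, 4.7]
gripper_width: 0.289
```

Contact with the seat reads 4.7 N, with negligible side force. I'll release, back away and look.

Call:
send_rows --plan '[{"tx":0,"ty":0,"tz":0,"twist":0,"fingers":0.5},{"tx":0,"ty":0,"tz":0,"twist":0,"fingers":0.5},{"tx":0,"ty":0,"tz":0,"twist":0,"fingers":0.5},{"tx":0,"ty":0,"tz":-3,"twist":0,"fingers":0.5},{"tx":0,"ty":0,"tz":-8,"twist":0,"fingers":0.5},{"tx":-3,"ty":-2,"tz":-11,"twist":0,"fingers":0.5},{"tx":-4.3,"ty":-4,"tz":-11,"twist":0,"fingers":0.5},{"tx":-4.3,"ty":-4,"tz":-11,"twist":0,"fingers":0.5},{"tx":-4.3,"ty":-4,"tz":-11,"twist":0,"fingers":0.5}]'

```text
time_s: 27.75
position: [581.0, -225.2, 128.2]
eef_rot: [-0.903, -3.004, -0.002]
ft_force: [-0.6, -0.6, 0.7]
gripper_width: 0.497
```

```bash
python3 - <<'E'
from h import *
import pickle
st=state(); print(st['position'],st['eef_rot'])
s=cam('wrist'); pickle.dump((s,st),open('w13.pkl','wb')); save(s,'w13',(160,60,240,180),3.3)
t=cam('top')
for n,z in [('tape_roll',25),('mug',80),('glue',100),('concrete_cube',60),('phone_case',14),('card_box',22),('board_eraser',32),('try_square',14),('short_block',20),('plain_block',20)]:
    for d in silhouettes(n,'top')[:2]:
        b=d['box']; print(n,round(d['conf'],2),b)
E
```

```text
[ 580.98320855 -225.17555412  128.18951821] [-9.02725300e-01 -3.00409885e+00 -2.48576736e-03]
tape_roll 0.7 [174.8, 199.6, 10.6, 10.5]
mug 0.59 [280.3, 120.3, 26.9, 42.8]
mug 0.43 [191.4, 252.9, 27.6, 30.3]
glue 0.82 [264.6, 228.0, 18.4, 23.1]
glue 0.34 [409.2, 178.6, 22.5, 33.1]
concrete_cube 0.68 [192.7, 252.5, 27.8, 28.1]
phone_case 0.96 [118.1, 156.8, 25.8, 49.7]
phone_case 0.27 [179.1, 106.5, 44.7, 22.2]
card_box 0.9 [406.6, 181.1, 24.3, 29.2]
card_box 0.65 [330.8, 182.0, 14.3, 14.9]
board_eraser 0.76 [179.3, 106.8, 44.2, 23.9]
board_eraser 0.64 [406.9, 183.3, 25.0, 27.9]
try_square 0.62 [334.6, 123.6, 35.0, 16.2]
short_block 0.7 [407.8, 181.1, 23.3, 29.8]
short_block 0.69 [210.7, 150.8, 14.6, 10.8]
plain_block 0.67 [217.3, 181.7, 14.7, 17.0]
plain_block 0.42 [179.3, 106.0, 44.6, 29.2]
```

View pics/w13.png

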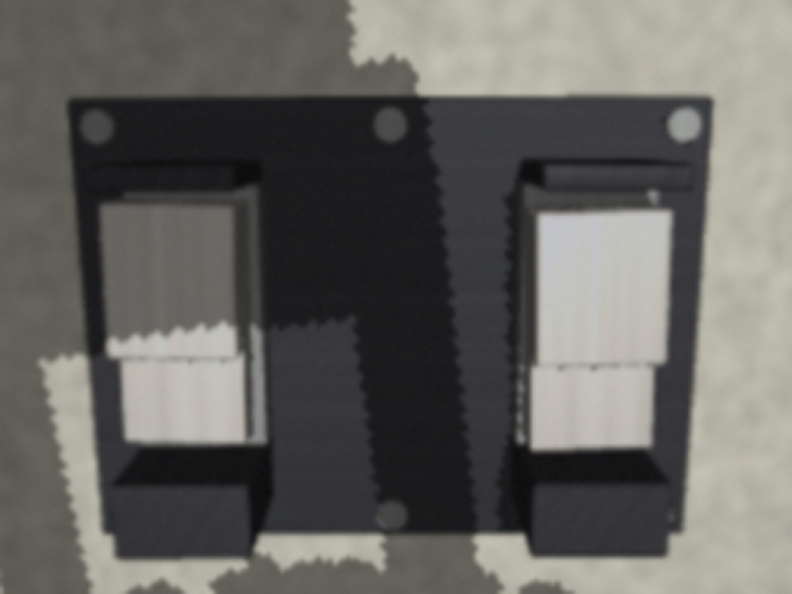

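```bash
python3 - <<'E'
from h import *
import pickle
s,st=pickle.load(open('w13.pkl','rb'));R=Ro.from_rotvec(st['eef_rot']).as_matrix();p=np.array(st['position'])
q=lambda a,z:((p2w(s,np.array(a)/3.3+[160,60],z)-p)@R).round(1)[:,:2].tolist()
print('B low',q([(531,368),(654,368),(530,450),(652,448)],31),'high',q([(538,211),(672,210),(538,363),(666,361)],42))
print('A low end',q([(124,442),(244,442)],31),'high',q([(100,205),(235,205)],42))
print('thick0',q([(533,484),(667,484),(531,555),(667,555)],50),'thin0 inner',q([(546,188),(692,188)],50))
print('thick1',q([(116,484),(250,484),(116,557),(249,557)],50),'thin1',q([(90,188),(236,188)],50))
E
```

```text
B low [[33.1, 26.9], [33.1, 52.5], [15.5, 27.3], [15.9, 53.3]] high [[65.5, 26.0], [65.8, 51.6], [36.3, 27.0], [36.7, 52.4]]
A low end [[17.2, -58.8], [17.2, -33.3]] high [[66.7, -57.5], [66.6, -31.7]]
thick0 [[13.7, 26.0], [13.8, 52.5], [-1.2, 26.1], [-1.2, 53.5]] thin0 inner [[70.2, 26.4], [70.3, 53.2]]
thick1 [[13.7, -56.3], [13.7, -29.8], [-1.7, -57.5], [-1.6, -30.6]] thin1 [[70.3, -57.1], [70.2, -30.3]]
```

```bash
python3 -c "
from rig import *
print(finish_job())"
```

```text
the job is handed in; nothing more can be done
None
```

Both long stepped blanks are on the jig seats and the job is handed in, at about 28 s of the 72 s allowed. I took each one from the bin by its ends, set it down on free desk, and took it again by its long sides. Each was then lowered onto its seat until I felt light contact (3–5 N) and released there.

- **Placement:** The last wrist picture shows both blanks flat and square, with the low end at the thick cheek. The first blank is on nest1, off centre by about 0 mm in x and −1.7 mm in y. The second is on nest0, off by about −1.3 mm in x and 0 mm in y. Both are inside the 5 mm allowed.
- **Rest of the desk:** In the last top picture, the mug, glue, concrete cube, phone case, card box and eraser show where they were at the start. The plain and short blocks were never gripped. The networks did not give a reliable fix on them in the bin at the end.
- **Checks that failed or disagreed:**
  - The detector did not find the tape roll in its place in the last top picture. The try square's outline also came out smaller, probably because the arm covered part of it. The arm never went low near either.
  - The plate outline put the jig centre 3–4 mm away from the cheek and seat measurements, so I used the cheeks and seats.
  - My first two side grips on the first blank were poor: one pressed on the desk at about 5 N, the other was too high. I regripped before lifting it.

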